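Check a reamed pump bush with a go / no-go plug gauge

ROBOT

A 6-joint arm with a two-finger parallel gripper is mounted at the origin on the work surface. World frame = base frame: x ahead of the robot, y to its left, z up, the work surface at z = 0. Lengths are in m, angles in rad, forces in N, time in s.
With the tool pointing down it reaches from about 0.275 to 0.85 m from the base axis. Payload 19 kg.
Tool frame: the origin (TCP) lies between the finger pads; the fingertips stand 17 mm ahead of it and the grasp point (between the pads) lies 2 mm behind it; z points along the fingers, y is the line along which they close (so a half turn about z gives the same grasp; the last joint's range is limited). The gripper opens to 85 mm and grips with 20 to 120 N. Pads are 22 mm wide; open, the fingers measure 114 mm over their backs; the gripper's body (76 mm by 85 mm) begins 54 mm behind the grasp point. The pads swing forward as they close: fully open they stand 13 mm farther back than shut.
Start: joints at [1.149, 0.15, 1.437, -0, 1.554, -0.134], TCP at [0.163, 0.551, 0.248] pointing down, gripper open.
Joint ranges: [-2.8, 2.8], [-0.68, 2.1], [0.12, 2.68], [-1.39, 4.53], [0.16, 2.79], [-2.81, 2.81]. Speed limits (rad/s): [1.89, 1.89, 2.22, 3.01, 3.01, 3.01].

INTERFACE

Orientations are given as a rotation vector (axis times angle).
In Python, from plant import manip, claw, kin, readout, vision, workorder gives the robot as it stands. Calls block until the motion is done:
- manip.movep(position, orientation): joint-space move of the TCP to a pose.
- manip.move_l(position, speed=0.15, attitude=None, force_limit=None): straight line of the TCP; attitude=None keeps the orientation; speed is the mean speed in m/s. With force_limit (N) it stops when the force on the tool has changed by that much, and returns True; else False.
- manip.goto_joints(angles): joint-space move.
- claw.ungrasp() and claw.close_gripper(): open the fingers fully, or close them until they stop; the grip force is fixed at half the most.
- manip.dwell(seconds).
- kin.solve_ik(position, orientation): joint angles nearest the present ones, or None.
- readout.state(): the state.
- vision.get_image(name): name is "scene" or "top" or "wrist"; returns a dict with "img" (384x512x3 uint8, red, green, blue), "z_map" (384x512 float32, m along the optical axis (not along the pixel's ray), 0 where there is no reading), "camera_matrix" (3x3 intrinsics, pixels), "k1" (the pictures are not rectified: a ray, as slopes to the right and down, at radius r is drawn at 1 + k1 r^2 times it, then the intrinsics apply), "view" (4x4, takes a point from world to camera coordinates). Camera axes: x right, y up, looking along -z (the intrinsics and any distortion apply to the point x, -y, -z); pixel columns grow to the right and rows downward; lengths in m; the calibration is good to about 2 mm. A picture is of the moment at which its call begins.
A pose or a line that the arm cannot do raises manip.MotionError and nothing moves.
- workorder.job_done(): hands the job in; it is judged then, once.
The state is a dict: "time_s": time; "qpos": joint angles; "joint_velocities": joint speeds; "joint_efforts": joint torques, N m; "tool_pos": TCP position; "orientation": TCP orientation; "contact_force": force on the tool from outside, world axes, zero at the start; "wrist_torque": the same for the moment, N m; "opening": opening from 0.0 (shut) to 1.0 (fully open); "gripper_force": force on a finger pad.
Only numpy, scipy, OpenCV 4.12 (cv2) and the standard library are available. Lean on these libraries where they do the work, as an engineer would, in place of code of your own. Each camera call takes 0.05 s, during which the arm holds its last target. There are 200 camera calls.

TASK

Gauge the freshly reamed bronze bush in the blue pump bracket: take the plug gauge from its wooden stand, slide the go end (green collar) into the bush until the collar bears lightly on the bush's end, draw it out, then turn the gauge round and press the no-go end (red collar) squarely and centrally on the bush's mouth for about a second with roughly 10 N to confirm that it does not enter. Lay the gauge back in the notches of its stand and let go. Never force the gauge (keep every push on the bracket and bush well under 30 N), keep it off the bench, and leave the bottle, jar and impeller where they are.

Things in the scene. Friction and masses are not known exactly. Their poses are not given: they have to be found in the camera images.
- gauge_mid (a point): Centre of the loose double-ended plug gauge (0.2 to 0.4 kg, 154 mm long), on its axis, half-way along its dark hexagonal handle. x runs along the gauge to the go end. Handle: x from -49 to +49 mm, 22 mm across flats; two flats face +y and -y (upright as it lies in the stand, to be pinched from above), a corner points down.
- gauge: The whole gauge; origin and axes as gauge_mid. At each end of the handle is a round collar, 30 mm in diameter, 4 mm thick, 49 to 53 mm from the centre: green (part gauge_c3) at the go end (+x), red at the no-go end (-x). The steel ends stand out beyond the collars.
- go_tip (a point): Centre of the end face of the go end, 85 mm from the gauge's centre along its +x (axes as gauge_mid). The go end is a bright steel cylinder 20 mm in diameter, 32 mm long from the green collar's face, with a chamfer of about 1 mm at its tip.
- nogo_tip (a point): Centre of the end face of the no-go end, 69 mm from the gauge's centre along its -x (axes as gauge_mid). The no-go end (part gauge_c7) is a bright steel cylinder 25 mm in diameter, 16 mm long from the red collar's face.
- boss_face (a point): Centre of the front face of the blue boss, on the bore's axis, 80 mm above the bench. x is the level axis of the bore and points INTO it; z is up. The bronze bush in the boss is a plain sleeve, 33 mm outside, bore 21 mm in diameter, open right through, sharp rim. Its front end stands proud of this face by 2 to 16 mm: it differs each time and is not measured. It is pressed tight and does not shift.
- bracket: Blue cast bearing bracket with its bush, on a grey base plate (170 x 130 x 12 mm), fixed and rigid. Origin under the bore, 42 mm behind the boss face; axes as boss_face. The round boss is 56 mm in diameter; an oil cup 44 mm behind its face rises 47 mm above the axis, and a 96 mm round flange begins 72 mm behind its face.
- stand_seat (a point): Where gauge_mid lies when the gauge rests in its fixed wooden stand, 48 mm above the bench; x is the direction of the gauge (at the start the go end points to +x; it may go back either way round). Base 132 x 70 x 10 mm; two notched saddles, 8 mm thick, 51 mm high, centred 40 mm either side of the seat along x. About 5 mm of play lengthwise before a collar meets a saddle.
- washbottle: White wash bottle with a red cap, 64 mm in diameter, 178 mm tall with its bent spout; loose, origin at the centre of its underside. To be left alone.
- jar: Amber specimen jar, 60 mm in diameter and 62 mm tall, loose, origin at the centre of its underside. To be left alone.
- impeller: Black plastic pump impeller lying flat, 72 mm in diameter and 26 mm tall, loose, origin at the centre of its underside. To be left alone.
Not all that is in view belongs to the job. There is more than one size of the part that bears stand_seat; the job needs the smaller.

How it is judged:
On the way, in this order (a step that is already met when the one before it is completed fails the run):
1. the go end is fully home: its green collar bears on the bush with over 3 N, the gauge square to the bore within 4.5 degrees and its tip over 14 mm past the boss face (contact force between gauge_c3 and bracket above 3 N and x of go_tip in the frame of boss_face above 0.014 m and y of go_tip in the frame of boss_face between -0.003 and 0.003 m and z of go_tip in the frame of boss_face between -0.003 and 0.003 m and angle between the x axis of gauge_mid and the x axis of boss_face, either way round below 0.08 rad), for 0.2 s.
2. the no-go end, square within 5 degrees and centred within 3 mm up and across, is pressed on the end of the bush with over 6 N for 0.4 s and stays outside the bore (contact force between gauge_c7 and bracket above 6 N and x of nogo_tip in the frame of boss_face between -0.019 and 0 m and y of nogo_tip in the frame of boss_face between -0.003 and 0.003 m and z of nogo_tip in the frame of boss_face between -0.003 and 0.003 m and angle between the x axis of gauge_mid and the x axis of boss_face, either way round below 0.09 rad), for 0.4 s.
At the end, for the whole second after the job is handed in: The gauge lies at rest in both notches of its stand, either way round: its centre within 10 mm lengthwise, 5 mm across and 4 mm in height of the seat, its axis within 6 degrees of the stand's, and let go (x of gauge_mid in the frame of stand_seat between -0.01 and 0.01 m and y of gauge_mid in the frame of stand_seat between -0.005 and 0.005 m and z of gauge_mid in the frame of stand_seat between -0.004 and 0.004 m and angle between the x axis of gauge_mid and the x axis of stand_seat, either way round below 0.1 rad and linear speed of gauge below 0.02 m/s); the robot touches nothing.
It fails at once if the gauge is pushed on the bracket with more than 30 N (contact force between gauge and bracket above 30 N).
It fails at once if the gauge is dropped or laid on the bench (its centre lower than 30 mm) (height (world z) of gauge_mid below 0.03 m).
It fails at once if the wash bottle is moved by more than 20 mm or tipped (distance of washbottle from where it was at the start of the episode above 0.02 m or angle between washbottle's own z axis and vertical above 0.3 rad).
It fails at once if the jar is moved by more than 20 mm or tipped (distance of jar from where it was at the start of the episode above 0.02 m or angle between jar's own z axis and vertical above 0.3 rad).
It fails at once if the impeller is moved by more than 20 mm or tipped (distance of impeller from where it was at the start of the episode above 0.02 m or angle between impeller's own z axis and vertical above 0.3 rad).
It also fails if it takes over 72 s, if anything falls off the work surface, if the arm or the gripper's body presses on something with over 40 N, if the wrist force passes 120 N, or if a joint passes its speed limit or range.

## Working session

There is one attempt and no reset: what is moved stays moved. The work goes in short steps, each a Python script; the robot and the scene stay as the last script left them, time stands still between calls to the robot, and variables do not carry over. Pictures are saved under pics/ and viewed, at most 10 in all, crops included, and the job is handed in when it is done.

```bash
mkdir -p pics; ls; python3 - <<'E'
from plant import manip, claw, kin, readout, vision
import cv2,numpy as np
for n in ["scene","top"]:
    d=vision.get_image(n); cv2.imwrite(f"pics/{n}0.png",cv2.cvtColor(d["img"],cv2.COLOR_RGB2BGR)); np.savez(f"{n}0.npz",**d)
    print(n,d["camera_matrix"].tolist(),d["k1"],np.round(d["view"],4).tolist())
s=readout.state();print(s)
E
```

```text
pics
scene [[435.61535319873315, 0.0, 257.0769780762719], [0.0, 435.61535319873315, 195.2737765388594], [0.0, 0.0, 1.0]] -0.16555721789085467 [[-0.8795, 0.4759, -0.006, 0.4847], [-0.4015, -0.735, 0.5465, 0.1513], [0.2557, 0.4831, 0.8374, -1.4417], [0.0, 0.0, 0.0, 1.0]]
top [[408.1697974172983, 0.0, 260.5542378234678], [0.0, 408.1697974172983, 186.9892707908913], [0.0, 0.0, 1.0]] 0.023015312243387764 [[0.0144, -0.9995, -0.0264, -0.0057], [0.9835, 0.0094, 0.1808, -0.5532], [-0.1804, -0.0286, 0.9832, -0.9036], [0.0, 0.0, 0.0, 1.0]]
{'time_s': 0.1, 'qpos': array([ 1.14899864e+00,  1.50931791e-01,  1.43792681e+00,  1.27229619e-06,
        1.55383524e+00, -1.34015501e-01]), 'joint_velocities': array([ 0.00026801, -0.00115182, -0.00206533,  0.00072172,  0.00193401,
        0.00017557]), 'joint_efforts': array([ 4.87167126e-03, -7.14370179e+01, -5.71801507e+01, -2.83710124e-04,
        7.11118788e-03,  3.11122626e-06]), 'tool_pos': array([0.16314349, 0.55115875, 0.24775822]), 'orientation': array([-4.50445375e-01, -3.10882531e+00,  1.66266796e-03]), 'contact_force': array([-0.82587286,  0.18097828, -0.28790671]), 'wrist_torque': array([-0.05894113, -0.0030459 ,  0.03465155]), 'gripper_force': 0.0, 'opening': 0.9966694188862929}
```

View pics/scene0.png

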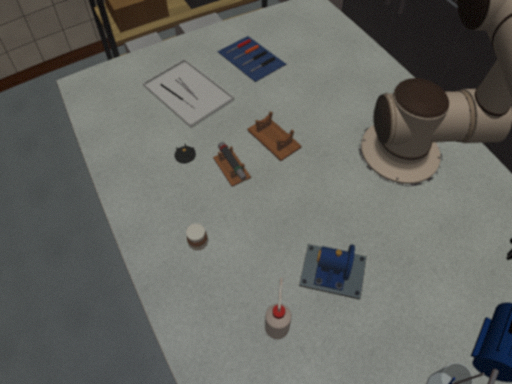

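View pics/top0.png

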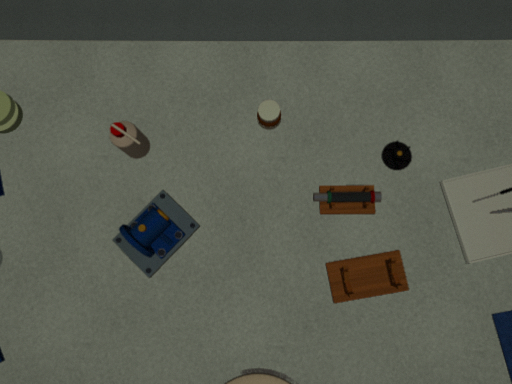

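The top view shows the gauge in the small stand at about (347,197), with the green end to the left. The bracket is at (155,232), the bottle at (125,135), the jar at (269,113) and the impeller at (397,155). I'll zoom in on the bracket and gauge.

```bash
python3 - <<'E'
import cv2,numpy as np
t=cv2.imread("pics/top0.png"); s=cv2.imread("pics/scene0.png")
a=cv2.resize(t[180:290,100:210],(400,400),interpolation=cv2.INTER_CUBIC)
b=cv2.resize(s[230:310,290:370],(400,400),interpolation=cv2.INTER_CUBIC)
c=cv2.resize(t[170:230,300:400],(400,200),interpolation=cv2.INTER_CUBIC)
c2=cv2.resize(s[135:190,200:260],(400,200),interpolation=cv2.INTER_CUBIC)
im=np.vstack([np.hstack([a,b]),np.hstack([c,c2])])
im=np.clip(im.astype(float)*1.5,0,255).astype(np.uint8)
cv2.imwrite("pics/crop1.png",im)
E
```

```text
(no output)
```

View pics/crop1.png

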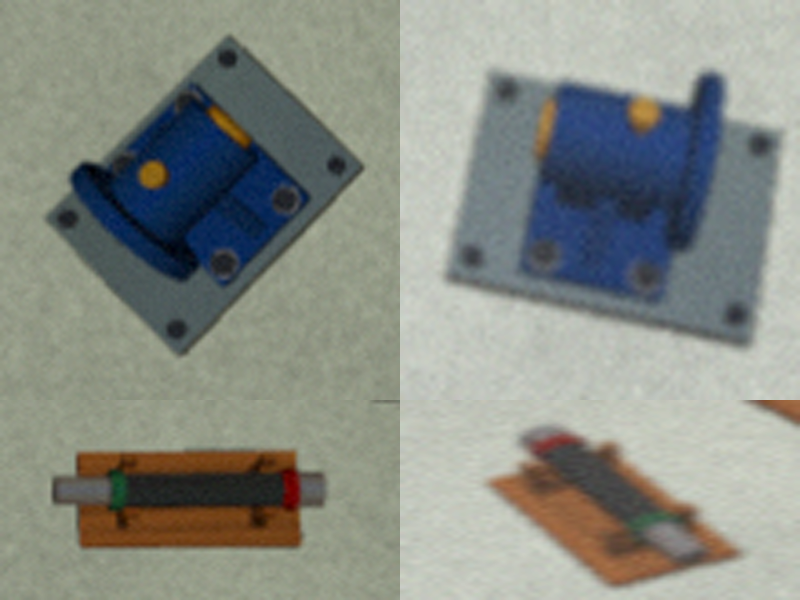

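The crop shows the bronze bush facing upper-right in the top view, so the robot approaches from the +x/−y side. The plate corners are at crop (228,37), (363,170), (182,353) and (47,215). The green collar is at crop (118,490) and the red at (291,490).

```bash
cat > h.py <<'E'
import numpy as np, cv2
from scipy.spatial.transform import Rotation as R
from plant import manip, claw, kin, readout, vision, workorder
def rays(d,px):
    K=d["camera_matrix"]; k=float(d["k1"])
    p=(np.atleast_2d(px).astype(float)-K[:2,2])/[K[0,0],K[1,1]]
    u=p.copy()
    for _ in range(20): u=p/(1+k*(u**2).sum(1,keepdims=True))
    V=np.array(d["view"]); c=-V[:3,:3].T@V[:3,3]
    return c,(np.c_[u[:,0],-u[:,1],-np.ones(len(u))])@V[:3,:3]
def onplane(d,px,z):
    c,r=rays(d,px); return c+r*((z-c[2])/r[:,2])[:,None]
def proj(d,P):
    V=np.array(d["view"]); K=d["camera_matrix"]; q=np.atleast_2d(P)@V[:3,:3].T+V[:3,3]
    u=np.c_[q[:,0]/-q[:,2],-q[:,1]/-q[:,2]]; u=u*(1+float(d["k1"])*(u**2).sum(1,keepdims=True))
    return u*[K[0,0],K[1,1]]+K[:2,2]
def down(yaw): # tool x at angle yaw, z down
    return (R.from_euler('z',yaw)*R.from_euler('x',np.pi)).as_rotvec()
def save(d,n,s=1): cv2.imwrite(f"pics/{n}.png",cv2.resize(cv2.cvtColor(np.clip(d["img"]*1.4,0,255).astype(np.uint8),cv2.COLOR_RGB2BGR),None,fx=s,fy=s))
E
python3 - <<'E'
from h import *
d=dict(np.load("top0.npz"))
c=np.array([[228,37],[363,170],[182,353],[47,215]])/400*110+[100,180]
P=onplane(d,c,.012);print(P.round(4),P.mean(0).round(4))
for i in range(4):
    v=P[(i+1)%4]-P[i];print(np.linalg.norm(v).round(4),np.arctan2(v[1],v[0]).round(4))
b=onplane(d,np.array([[230,127]])/400*110+[100,180],.092);print("bush",b)
hsv=cv2.cvtColor(d["img"],cv2.COLOR_RGB2HSV)
sub=np.zeros(hsv.shape[:2],bool);sub[185:212,305:390]=1
g=sub&(hsv[...,0]>50)&(hsv[...,0]<90)&(hsv[...,1]>100)
r=sub&((hsv[...,0]<5)|(hsv[...,0]>170))&(hsv[...,1]>130)
cc=[]
for m in (g,r):
    y,x=np.nonzero(m);print(len(x),x.mean(),y.mean());cc.append(onplane(d,[[x.mean(),y.mean()]],.058)[0])
v=cc[0]-cc[1];print(cc,np.linalg.norm(v),np.arctan2(v[1],v[0]),(cc[0]+cc[1])/2)
s=readout.state();d=vision.get_image("wrist")
V=np.array(d["view"]);Rt=R.from_rotvec(s["orientation"]).as_matrix()
print("cam in tool",(Rt.T@(-V[:3,:3].T@V[:3,3]-s["tool_pos"])).round(4),(Rt.T@V[:3,:3].T).round(3).tolist(),d["camera_matrix"].round(1).tolist(),d["k1"])
print("toolx yaw",np.arctan2(Rt[1,0],Rt[0,0]))
E
```

```text
[[0.5501 0.241  0.012 ]
 [0.462  0.1463 0.012 ]
 [0.3427 0.2585 0.012 ]
 [0.4301 0.3535 0.012 ]] [0.4462 0.2498 0.012 ]
0.1293 -2.3205
0.1637 2.3866
0.129 0.8269
0.1644 -0.7532
bush [[0.48058033 0.21459777 0.092     ]]
40 329.3 196.55
46 372.3478260869565 196.2608695652174
[array([ 0.53103892, -0.15749517,  0.058     ]), array([ 0.5327341 , -0.25541337,  0.058     ])] 0.09793287661048669 1.588106886623764 [ 0.53188651 -0.20645427  0.058     ]
cam in tool [ 7.780e-02 -1.000e-04 -1.249e-01] [[-0.0, 0.954, 0.3], [1.0, 0.0, 0.0], [0.0, 0.3, -0.954]] [[302.6, 0.0, 254.5], [0.0, 302.6, 189.0], [0.0, 0.0, 1.0]] -0.024135325566020903
toolx yaw 2.8538103659060345
```

```bash
python3 - <<'E'
from h import *
a=2.391; ax=np.array([np.cos(a),np.sin(a)]); bush=np.array([.4806,.2146])
for nm,p,z,yaws in [("gauge",[.532,-.206],.05,[1.588,-1.553]),("gaugehi",[.532,-.206],.2,[1.588,-1.553]),("go/nogo",bush-ax*.06,.082,[a,a-np.pi]),("back",bush-ax*.15,.2,[a,a-np.pi]),("view",bush+ax*.05,.19,[a-np.pi])]:
    for y in yaws:
        q=kin.solve_ik(np.r_[p,z],down(y)); print(nm,y,None if q is None else np.round(q,2))
q=kin.solve_ik(np.r_[bush+ax*.05,.19],down(a-np.pi))
manip.movep(np.r_[bush+ax*.05,.19],down(a-np.pi)); manip.dwell(.3)
d=vision.get_image("wrist");np.savez("w1.npz",**d);save(d,"w1");s=readout.state();print(s["time_s"],s["tool_pos"],s["qpos"].round(3))
E
```

```text
gauge 1.588 [-0.5   0.29  1.69  0.    1.16 -0.52]
gauge -1.553 [-0.5   0.29  1.69  0.    1.16  2.62]
gaugehi 1.588 [-0.5   0.16  1.52  0.    1.46 -0.52]
gaugehi -1.553 [-0.5   0.16  1.52  0.    1.46  2.62]
go/nogo 2.391 [ 0.18  0.22  1.71  0.    1.22 -0.64]
go/nogo -0.7505926535897931 [0.18 0.22 1.71 0.   1.22 2.5 ]
back 2.391 [ 0.06  0.22  1.45  0.    1.47 -0.76]
back -0.7505926535897931 [0.06 0.22 1.45 0.   1.47 2.38]
view -0.7505926535897931 [0.36 0.04 1.68 0.   1.43 2.68]
2.9917 [0.44399569 0.24878689 0.18999832] [0.359 0.04  1.676 0.    1.425 2.68 ]
```

View pics/w1.png

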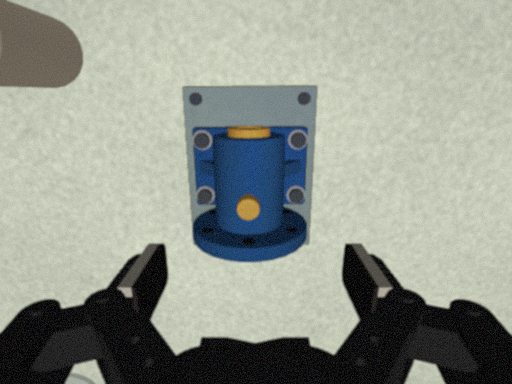

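The view is clear: the bush is at (229–271, 127–140), the boss at (214–284, 135–230), the oil cup at (248,208), and the wash bottle at upper left. Next I'll fit the axis from the silhouettes, then take the same kind of view of the gauge.

```bash
cat >> h.py <<'E'
def edges(img,lo,hi,row,c0,half=45):
    """sub-pixel left/right edges of region where mask (hsv in range) on row"""
    pass
def axisfit(d,mask,rows,z,r):
    """midpoints of mask's run on each row, cast on the silhouette plane -> points"""
    V=np.array(d["view"]); c=-V[:3,:3].T@V[:3,3]; h=z+r*r/(c[2]-z); out=[]
    for y in rows:
        x=np.nonzero(mask[y])[0]
        if len(x)<5: continue
        L,Rr=onplane(d,[[x.min()-.5,y],[x.max()+.5,y]],h); out.append(np.r_[(L+Rr)[:2]/2,np.linalg.norm(L-Rr)])
    return np.array(out)
E
python3 - <<'E'
from h import *
def ana(d):
    hsv=cv2.cvtColor(d["img"],cv2.COLOR_RGB2HSV).astype(int)
    H,S,Vv=hsv[...,0],hsv[...,1],hsv[...,2]
    br=(H>8)&(H<28)&(S>120); br[:,:200]=0;br[:,300:]=0; br[150:]=0
    bl=(H>100)&(H<130)&(S>120)&(Vv>25)
    return br,bl,hsv
d=dict(np.load("w1.npz")); br,bl,hsv=ana(d)
ys=np.nonzero(br.any(1))[0];print(ys, [ (np.nonzero(br[y])[0].min(),np.nonzero(br[y])[0].max()) for y in ys])
B=axisfit(d,br,ys[2:-1],.08,.0165);print(B.round(4))
a=2.391;ax=np.array([np.cos(a),np.sin(a)]);n=np.array([-ax[1],ax[0]])
print("bush lat",(B[:,:2]@n).mean(), "row s",B[:,:2]@ax)
# base plate: grey; edges per row
for y in [100,110,118,]:
    print(y,hsv[y,175:195:2].tolist()[:3])
for y in [165,185,210]: print(y,bl[y,200:300].astype(int).tolist().__str__().replace(", ",""))
c=rays(d,[[0,0]])[0];print("cam lat",c[:2]@n,c)
# plate mask
H,S,Vv=hsv[...,0],hsv[...,1],hsv[...,2]
print(hsv[110,250],hsv[110,150],hsv[60,250], hsv[120,310],hsv[175,250])
E
```

```text
[126 127 128 129 130 131 132 133 134 135 136 137] [(np.int64(242), np.int64(257)), (np.int64(232), np.int64(265)), (np.int64(229), np.int64(268)), (np.int64(229), np.int64(268)), (np.int64(228), np.int64(268)), (np.int64(228), np.int64(268)), (np.int64(228), np.int64(269)), (np.int64(228), np.int64(269)), (np.int64(228), np.int64(269)), (np.int64(228), np.int64(269)), (np.int64(228), np.int64(268)), (np.int64(232), np.int64(264))]
[[0.484  0.217  0.0305]
 [0.4835 0.2175 0.0305]
 [0.4832 0.2183 0.0313]
 [0.4826 0.2188 0.0313]
 [0.4818 0.2191 0.0321]
 [0.4813 0.2196 0.0322]
 [0.4807 0.2201 0.0322]
 [0.4802 0.2206 0.0322]
 [0.4799 0.2214 0.0315]]
bush lat -0.4889619482804773 row s [-0.20597032 -0.20521668 -0.20446186 -0.20370539 -0.20294777 -0.20218847
 -0.20142774 -0.20066558 -0.19990173]
100 [[38, 25, 155], [37, 22, 151], [40, 25, 152]]
110 [[39, 28, 154], [42, 22, 154], [44, 21, 155]]
118 [[36, 24, 146], [39, 23, 147], [45, 21, 144]]
165 [1111111111111111111111111111111111111111111111111111111111111111111111111111111111111111111111111111]
185 [1110000011111111111111111111111111111111111111111111111111111111111111111111111111111111111110000001]
210 [0000000000011001111111111111111111110000000000000000000000000111111111111111111111100000101000000000]
cam lat -0.48419522878592325 [0.49886765 0.19681996 0.31495655]
[85 28 99] [ 42  27 143] [ 40  25 150] [102  27  96] [107 185  87]
```

```bash
python3 - <<'E'
from h import *
d=dict(np.load("w1.npz")); hsv=cv2.cvtColor(cv2.GaussianBlur(d["img"],(3,3),0),cv2.COLOR_RGB2HSV).astype(int)
g=cv2.GaussianBlur(d["img"],(0,0),1).astype(float).mean(2)
def cross(p): # first subpixel crossing of half level
    t=(p[:4].mean()+p[-4:].mean())/2; i=np.nonzero((p[:-1]>t)&(p[1:]<=t))[0][0]; return i+(p[i]-t)/(p[i]-p[i+1])
L=[];Rr=[]
for y in range(96,200):
    try:
        a0=int(183+(y-87)*.055); L.append([a0-8+cross(g[y,a0-8:a0+9]),y])
        b0=int(317-(y-87)*.055); Rr.append([b0+8-cross(g[y,b0+8:b0-9:-1]),y])
    except IndexError: pass
res=[]
for E in (L,Rr):
    P=onplane(d,E,.012)[:,:2]; vx,vy,x0,y0=cv2.fitLine(P.astype(np.float32),cv2.DIST_HUBER,0,.001,.001).ravel()
    if vx>0: vx,vy=-vx,-vy
    rms=np.abs((P-[x0,y0])@[-vy,vx]).mean(); res.append((vx,vy,x0,y0)); print(np.arctan2(vy,vx),x0,y0,rms,len(P))
yaw=np.mean([np.arctan2(r[1],r[0]) for r in res]);n=np.array([-np.sin(yaw),np.cos(yaw)]);ax=np.array([np.cos(yaw),np.sin(yaw)])
l=[np.array(r[2:])@n for r in res];print("yaw",yaw,"width",l[0]-l[1],"plate lat",np.mean(l))
T=[[x,80+cross(g[80:97,x])] for x in range(205,290)]
P=onplane(d,T,.012)[:,:2];print("front edge s",(P@ax).mean(),"yaw via front",np.polyfit(P@n,P@ax,1)[0])
hs=cv2.cvtColor(d["img"],cv2.COLOR_RGB2HSV).astype(int)
br=(hs[...,0]>8)&(hs[...,0]<28)&(hs[...,1]>120);br[:,:200]=0;br[:,300:]=0
B=axisfit(d,br,range(129,137),.08,.0165);print("bush lat",(B[:,:2]@n).mean())
cup=br.copy();cup[:190]=0;y,x=np.nonzero(cup);pc=onplane(d,[[x.mean(),y.mean()]],.127)[0,:2];print("cup lat",pc@n,"s",pc@ax)
zz=d["z_map"][125:140,250];print(zz.round(4))
y=np.arange(120,140);
V=np.array(d["view"]);c,r=rays(d,np.c_[np.full(20,249),y]);W=c+r*d["z_map"][120:140,249][:,None];print(np.c_[y,W[:,:2]@ax,W[:,2]].round(4))
# top view cross-check
t=dict(np.load("top0.npz"));hs=cv2.cvtColor(t["img"],cv2.COLOR_RGB2HSV).astype(int)
E
```

```text
2.3982017 0.5078265 0.28281265 0.00030517371718030283 104
2.3876216 0.4210568 0.18802623 0.0002344609742525071 104
yaw 2.3929117 width -0.12850112 plate lat -0.4885982
front edge s -0.24006684258958352 yaw via front -0.00679219261357905
bush lat -0.48859188313942364
cup lat -0.4883989959545696 s -0.12413208860072496
[0.2981 0.2417 0.2424 0.2407 0.22   0.2163 0.2176 0.2169 0.2166 0.2177
 0.2183 0.2185 0.2179 0.2158 0.2103]
[[ 1.200e+02 -2.073e-01  1.140e-02]
 [ 1.210e+02 -2.064e-01  1.140e-02]
 [ 1.220e+02 -2.054e-01  1.170e-02]
 [ 1.230e+02 -2.044e-01  1.160e-02]
 [ 1.240e+02 -2.034e-01  1.110e-02]
 [ 1.250e+02 -2.025e-01  1.210e-02]
 [ 1.260e+02 -2.070e-01  6.750e-02]
 [ 1.270e+02 -2.064e-01  6.900e-02]
 [ 1.280e+02 -2.058e-01  7.030e-02]
 [ 1.290e+02 -2.049e-01  6.940e-02]
 [ 1.300e+02 -2.070e-01  9.530e-02]
 [ 1.310e+02 -2.063e-01  9.580e-02]
 [ 1.320e+02 -2.056e-01  9.620e-02]
 [ 1.330e+02 -2.050e-01  9.640e-02]
 [ 1.340e+02 -2.040e-01  9.450e-02]
 [ 1.350e+02 -2.034e-01  9.500e-02]
 [ 1.360e+02 -2.027e-01  9.530e-02]
 [ 1.370e+02 -2.020e-01  9.530e-02]
 [ 1.380e+02 -2.014e-01  9.650e-02]
 [ 1.390e+02 -2.015e-01  1.020e-01]]
```

```bash
python3 - <<'E'
from h import *
y=1.588; u=np.array([np.cos(y),np.sin(y)]); p=np.array([.532,-.206])-u*.04
manip.movep(np.r_[p,.19],down(y)); manip.dwell(.3)
d=vision.get_image("wrist");np.savez("w2.npz",**d);save(d,"w2");s=readout.state();print(s["time_s"],s["tool_pos"],s["qpos"].round(3))
E
```

```text
6.2 [ 0.53272881 -0.2458857   0.1900155 ] [-0.564  0.201  1.497  0.     1.444 -0.581]
```

View pics/w2.png

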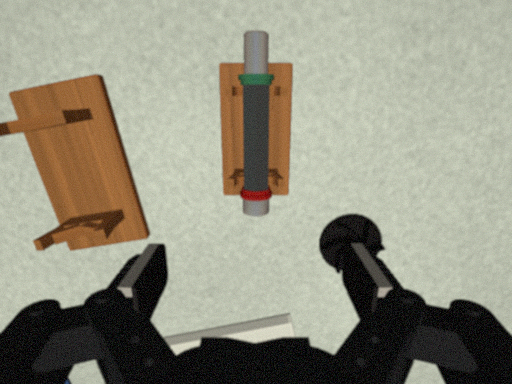

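Gauge seen at columns 243–270, rows 30–215, with the green collar at row 78 and the red at row 195. The impeller is at (350,240), clear of the grasp.

```bash
python3 - <<'E'
from h import *
d=dict(np.load("w2.npz")); hs=cv2.cvtColor(d["img"],cv2.COLOR_RGB2HSV).astype(int)
m=(hs[...,1]<70)&(hs[...,2]<75); m[:,:235]=0; m[:,278:]=0
P=axisfit(d,m,[y for y in range(90,172)],.048,.0)  # hex flats upright: top corners symmetric
print(P[::16].round(4))
vx,vy,x0,y0=cv2.fitLine(P[:,:2].astype(np.float32),cv2.DIST_HUBER,0,.001,.001).ravel()
if vy<0: vx,vy=-vx,-vy
print("yaw",np.arctan2(vy,vx))
C=[]
for lo,hi,rr in ((50,95,(65,90)),(-1,8,(182,205))):
    k=(hs[...,0]>=lo)&(hs[...,0]<=hi)|((lo<0)&(hs[...,0]>172)); k&=hs[...,1]>120; k[:,:235]=0;k[:,278:]=0;k[:rr[0]]=0;k[rr[1]:]=0
    y,x=np.nonzero(k);w=np.array([x.mean(),y.mean()]);C.append(onplane(d,[w],.056)[0]);print(w,len(x),C[-1].round(4))
v=C[0]-C[1];print(np.linalg.norm(v),np.arctan2(v[1],v[0]),((C[0]+C[1])/2).round(4))
# tips
col=d["img"][:,256].astype(int).mean(1);print(col[24:36],col[208:220])
c,r=rays(d,[[256,78],[256,120],[256,150]]);Z=d["z_map"][[78,120,150],256];print((c+r*Z[:,None]).round(4))
E
```

```text
[[ 0.5311 -0.1656  0.0202]
 [ 0.5313 -0.1787  0.0205]
 [ 0.5315 -0.1921  0.0208]
 [ 0.5318 -0.2059  0.0211]
 [ 0.5325 -0.2201  0.0205]
 [ 0.5323 -0.2348  0.0218]]
yaw 1.5889032
[255.69822485  78.72189349] 169 [ 0.531 -0.157  0.056]
[255.46621622 194.47297297] 296 [ 0.5326 -0.2555  0.056 ]
0.09848952426324421 1.586966222033674 [ 0.5318 -0.2063  0.056 ]
[128.33333333 128.         128.66666667 129.         126.
 120.         108.          95.          94.          95.33333333
  98.66666667  95.66666667] [103.66666667  97.33333333  96.66666667 100.33333333  95.66666667
  99.33333333 103.         101.33333333 122.33333333 140.33333333
 142.         143.        ]
[[ 0.5312 -0.1568  0.063 ]
 [ 0.5319 -0.1894  0.0602]
 [ 0.5323 -0.2142  0.0609]]
```

```bash
python3 - <<'E'
from h import *
y=1.588; p=np.array([.5318,-.206])
manip.movep(np.r_[p,.15],down(y)); manip.move_l(np.r_[p,.046],.12); manip.dwell(.2)
s0=readout.state()
claw.close_gripper(); s=readout.state();print(s0["contact_force"].round(2),s["contact_force"].round(2),s["opening"],s["gripper_force"],s["tool_pos"].round(4))
f=manip.move_l(np.r_[p,.10],.08); manip.move_l(np.r_[p,.20],.2);manip.dwell(.3)
d=vision.get_image("wrist");np.savez("w3.npz",**d);save(d,"w3");s=readout.state();print(s["time_s"],s["contact_force"].round(2),s["wrist_torque"].round(3),s["opening"],s["tool_pos"].round(4))
E
```

```text
[-0.45 -0.61 -0.07] [6.06 0.73 3.28] 0.24130385295766607 59.46296788752079 [ 0.5326 -0.2062  0.0465]
10.1833 [-0.25  0.26 -3.07] [ 0.026  0.033 -0.08 ] 0.24559953857917127 [ 0.5317 -0.2059  0.1994]
```

View pics/w3.png

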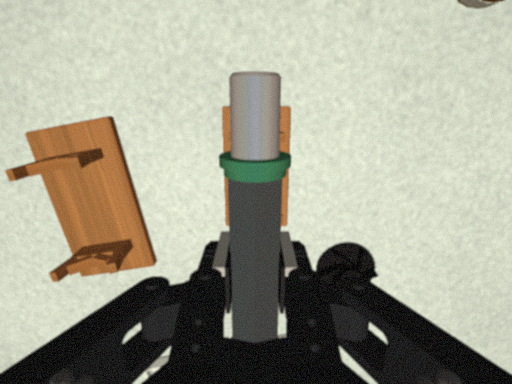

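```bash
cat >> h.py <<'E'
def inhand(d,s):
    Rt=R.from_rotvec(s["orientation"]).as_matrix(); tp=s["tool_pos"]
    V=np.array(d["view"]); c=Rt.T@(-V[:3,:3].T@V[:3,3]-tp)
    g=cv2.GaussianBlur(d["img"],(0,0),1).astype(float).mean(2); out=[]
    for y in range(88,150,2):
        gx=np.diff(g[y,215:296]); l=np.argmin(gx[:30])+215.5; r=np.argmax(gx[50:])+265.5
        _,ra=rays(d,[[l,y],[r,y]]); ra=ra@Rt
        h=-.002-.01**2/(abs(c[2])) # silhouette plane, tool z down positive
        P=c+ra*((h-c[2])/ra[:,2])[:,None]; out.append([P[:,0].mean(),P[:,1].mean(),P[1,1]-P[0,1]])
    out=np.array(out); f=np.polyfit(out[:,0],out[:,1],1)
    # depth profile on top of cylinder
    px=np.array([[255,y] for y in range(84,150,3)]); cc,ra=rays(d,px); Z=d["z_map"][px[:,1],px[:,0]]
    W=(cc+ra*Z[:,None]-tp)@Rt; k=np.polyfit(W[:,0],W[:,2],1)
    return out,f,W,k
E
python3 - <<'E'
from h import *
d=dict(np.load("w3.npz"));s=readout.state();o,f,W,k=inhand(d,s)
print(o[::5].round(4),"lat slope,at0",f);print(W[::4].round(4),"pitch slope, z at0",k)
E
```

```text
[[ 0.0792 -0.001   0.0195]
 [ 0.0755 -0.001   0.0197]
 [ 0.0718 -0.0006  0.0269]
 [ 0.0679 -0.0006  0.0272]
 [ 0.064  -0.0006  0.0274]
 [ 0.0601 -0.0006  0.0269]
 [ 0.056  -0.0006  0.0272]] lat slope,at0 [-0.03044581  0.00124499]
[[ 0.0804 -0.001  -0.0108]
 [ 0.0763 -0.001  -0.0109]
 [ 0.0721 -0.001  -0.0106]
 [ 0.0677 -0.001  -0.0099]
 [ 0.0635 -0.001  -0.0113]
 [ 0.0589 -0.001  -0.0107]] pitch slope, z at0 [-0.0157719  -0.00938009]
```

```bash
cat >> h.py <<'E'
YAW=2.393; AX=np.array([np.cos(YAW),np.sin(YAW)]); N=np.array([-AX[1],AX[0]])
def P(s,lat,z): return np.r_[AX*s+N*lat,z]
def sl(p): return np.r_[p[:2]@AX,p[:2]@N,p[2]]
E
python3 - <<'E'
from h import *
manip.movep(P(-.345,-.487,.2),down(YAW)); manip.move_l(P(-.345,-.487,.0790),.15); manip.move_l(P(-.304,-.487,.0790),.1,force_limit=6); manip.dwell(.4)
d=vision.get_image("wrist");np.savez("w4.npz",**d);save(d,"w4");s=readout.state();print(s["time_s"],s["contact_force"].round(2),sl(s["tool_pos"]).round(4),s["qpos"].round(2))
o=R.from_rotvec(s["orientation"]).as_matrix();print(o.round(4).tolist())
E
```

```text
13.4083 [-1.29 -0.24 -2.81] [-0.3042 -0.487   0.0789] [ 0.13  0.26  1.66 -0.    1.22 -0.69]
[[-0.7325, 0.6808, -0.0001], [0.6808, 0.7325, -0.0], [0.0, -0.0001, -1.0]]
```

View pics/w4.png

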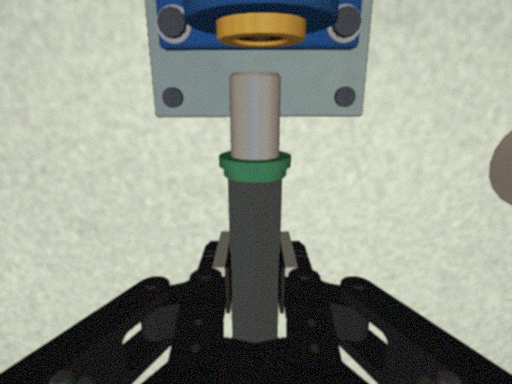

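The bush spans columns 216–306 (centre about 261) and the gauge is centred at about 255, so I need to shift roughly 2 mm along tool y. I'll measure it sub-pixel.

```bash
cat >> h.py <<'E'
def rel(d,s,bz=0.0):
    """lateral (tool y) of bush and gauge go end / collar as seen"""
    Rt=R.from_rotvec(s["orientation"]).as_matrix(); hs=cv2.cvtColor(d["img"],cv2.COLOR_RGB2HSV).astype(int)
    H,S,Vv=hs[...,0],hs[...,1],hs[...,2]; zt=s["tool_pos"][2]
    def mid(m,rows,z,r):
        q=axisfit(d,m,rows,z,r); w=np.c_[q[:,:2],np.full(len(q),z)]-s["tool_pos"]; return np.c_[w@Rt[:,:2],q[:,2]]
    b=(H>8)&(H<28)&(S>110)&(Vv>50); b[:,:190]=0;b[:,330:]=0;b[60:]=0
    c=(H>50)&(H<95)&(S>100); c[:140]=0;c[190:]=0;c[:,:205]=0;c[:,305:]=0
    g=cv2.GaussianBlur(d["img"],(0,0),.8).astype(float).mean(2)
    ys=np.nonzero(b.sum(1)>70)[0]
    return mid(b,ys,.08,.0165),mid(c,range(156,172),.08,.015)
E
python3 - <<'E'
from h import *
d=dict(np.load("w4.npz"));s=readout.state();b,c=rel(d,s);print(b.round(4),c.round(4))
im=d["img"].astype(int)
for y in (80,90,100,140): print(y,im[y,224:290,0].tolist())
E
```

```text
[[0.1046 0.0017 0.0277]
 [0.1043 0.0017 0.0292]
 [0.104  0.0017 0.0306]
 [0.1036 0.0019 0.0317]
 [0.1033 0.0015 0.0325]
 [0.103  0.0015 0.0325]
 [0.1027 0.0015 0.0325]
 [0.1023 0.0015 0.0326]
 [0.102  0.0015 0.0326]
 [0.1017 0.0015 0.0326]
 [0.1013 0.0015 0.0327]
 [0.101  0.0015 0.0327]
 [0.1007 0.0015 0.0327]
 [0.1003 0.0015 0.0327]
 [0.1    0.0016 0.0328]
 [0.0997 0.0017 0.0324]
 [0.0994 0.0016 0.0321]
 [0.099  0.0016 0.0321]
 [0.0987 0.0016 0.0321]
 [0.0984 0.0016 0.0322]
 [0.0963 0.0016 0.0294]
 [0.096  0.0016 0.0272]] [[ 0.0534 -0.0007  0.0286]
 [ 0.053  -0.0007  0.0278]
 [ 0.0525 -0.0009  0.0283]
 [ 0.0521 -0.0004  0.0283]
 [ 0.0517 -0.0004  0.0283]
 [ 0.0513 -0.0007  0.028 ]
 [ 0.0509 -0.0004  0.0284]
 [ 0.0505 -0.0007  0.028 ]
 [ 0.05   -0.0007  0.028 ]
 [ 0.0496 -0.0007  0.0281]
 [ 0.0492 -0.0009  0.0269]
 [ 0.0488 -0.0004  0.0261]
 [ 0.0483 -0.0004  0.0252]
 [ 0.0479 -0.0007  0.0249]
 [ 0.0475 -0.0007  0.0241]
 [ 0.0471 -0.0007  0.0241]]
80 [92, 90, 88, 93, 82, 79, 81, 88, 94, 96, 95, 101, 100, 102, 104, 104, 99, 101, 104, 100, 102, 104, 98, 103, 102, 102, 101, 101, 103, 10
[... 389 characters left out ...]
4, 93, 97, 89, 93, 86, 83, 80, 72, 75, 89, 95, 89, 89, 93, 86, 93, 89, 94]
100 [91, 91, 91, 94, 85, 78, 79, 86, 87, 93, 101, 103, 96, 104, 103, 105, 106, 102, 101, 101, 101, 104, 103, 100, 102, 99, 101, 102, 108, 105, 102, 106, 111, 102, 102, 104, 104, 102, 102, 104, 105, 106, 109, 107, 107, 106, 107, 95, 98, 100, 98, 88, 92, 85, 75, 75, 79, 86, 91, 91, 94, 97, 87, 95, 91, 89]
140 [156, 158, 155, 153, 149, 141, 111, 82, 82, 88, 91, 98, 97, 104, 103, 102, 101, 101, 100, 105, 101, 101, 103, 103, 101, 103, 100, 102, 102, 105, 107, 105, 108, 108, 108, 101, 105, 108, 107, 109, 102, 107, 111, 105, 108, 102, 99, 103, 99, 99, 90, 89, 83, 78, 80, 114, 145, 153, 154, 157, 152, 153, 151, 149, 150, 152]
```

```bash
python3 - <<'E'
from h import *
manip.move_l(P(-.304,-.4895,.0790),.05); manip.dwell(.4)
d=vision.get_image("wrist");np.savez("w5.npz",**d);s=readout.state();print(s["time_s"],sl(s["tool_pos"]).round(4),s["contact_force"].round(2))
g=cv2.GaussianBlur(d["img"],(0,0),.8).astype(float)
hs=cv2.cvtColor(d["img"],cv2.COLOR_RGB2HSV).astype(int)
b=(hs[...,0]>8)&(hs[...,0]<28)&(hs[...,1]>110);b[60:]=0;b[:,:180]=0;b[:,330:]=0
rows=[y for y in range(0,60) if b[y].sum()>60]; E=np.array([[np.nonzero(b[y])[0].min(),np.nonzero(b[y])[0].max()] for y in rows])
print("bush rows",rows[0],rows[-1],"centre",np.median(E.mean(1)),"w",np.median(E[:,1]-E[:,0])+1)
c=(hs[...,0]>50)&(hs[...,0]<95)&(hs[...,1]>100);c[:150]=0;c[190:]=0;c[:,:200]=0;c[:,310:]=0
E=np.array([[np.nonzero(c[y])[0].min(),np.nonzero(c[y])[0].max()] for y in range(156,170)]);print("collar",E.mean(1))
gr=g.mean(2)
st=[]
for y in range(122,150):
    gx=np.diff(gr[y]);st.append([np.argmin(gx[222:238])+222.5,np.argmax(gx[270:288])+270.5])
print("steel centre",np.mean(st),np.mean(st,0))
Z=d["z_map"];cc=np.median(E.mean(1))
def W(y,x):
    q,r=rays(d,[[x,y]]);return ((q+r*Z[y,x])[0]-s["tool_pos"])@R.from_rotvec(s["orientation"]).as_matrix()
A=np.array([W(y,x) for y in range(82,148) for x in (253,254,255)]);k=np.polyfit(A[:,0],A[:,2],1)
B=np.array([W(y,x) for y in rows for x in (253,254,255)]);B=B[B[:,2]<-.014] if (B[:,2]<-.014).any() else B
print("cyl fit",k,"bush",np.median(B,0),"diff top",np.polyval(k,np.median(B[:,0]))-np.median(B[:,2]))
print(np.array([W(y,254) for y in range(0,52,3)]).round(4).tolist())
E
```

```text
14.1083 [-0.304  -0.4895  0.079 ] [-0.35 -0.3  -1.94]
bush rows 15 44 centre 253.5 w 88.0
collar [255.  254.5 255.  254.5 255.  253.5 254.5 255.  254.5 254.5 255.  254.
 254.5 254.5]
steel centre 254.625 [230.03571429 279.21428571]
cyl fit [-0.18458626  0.00093449] bush [ 0.09877552 -0.0007998  -0.01681443] diff top -0.00048368308631655324
[[0.1035, -0.0008, -0.0272], [0.1028, -0.0008, -0.0269], [0.1022, -0.0008, -0.0261], [0.1022, -0.0008, -0.0229], [0.102, -0.0008, -0.0201], [0.1017, -0.0008, -0.0179], [0.101, -0.0008, -0.0169], [0.1001, -0.0008, -0.0173], [0.0992, -0.0008, -0.0174], [0.0983, -0.0008, -0.0175], [0.0976, -0.0008, -0.0167], [0.0966, -0.0008, -0.0171], [0.0964, -0.0008, -0.0131], [0.0991, -0.0008, 0.0098], [0.0981, -0.0008, 0.0103], [0.0972, -0.0008, 0.0117], [0.1024, -0.0009, 0.0589], [0.102, -0.0009, 0.0681]]
```

```bash
cat >> h.py <<'E'
def rep(m,f0):
    s=readout.state(); f=s["contact_force"]-f0; print(m,round(s["time_s"],2),"sl",(sl(s["tool_pos"])*1e3).round(2),"F ax/lat/z",np.r_[f[:2]@AX,f[:2]@N,f[2]].round(2)); return f[:2]@AX
E
python3 - <<'E'
from h import *
LAT=-.4891
manip.move_l(P(-.304,LAT,.0790),.03); manip.dwell(.3); f0=readout.state()["contact_force"]; np.save("f0.npy",f0)
for s in (-.290,-.282,-.272,-.264):
    h=manip.move_l(P(s,LAT,.0790),.03,force_limit=6); rep((s,h),f0)
    if h: break
E
```

```text
(-0.29, False) 15.28 sl [-289.92 -489.17   79.07] F ax/lat/z [-0.09 -0.48 -0.26]
(-0.282, False) 15.69 sl [-281.82 -489.12   79.03] F ax/lat/z [ 0.1   0.11 -2.13]
(-0.272, False) 16.18 sl [-271.83 -489.13   79.04] F ax/lat/z [-0.12 -0.63 -1.29]
(-0.264, False) 16.59 sl [-263.79 -489.13   79.  ] F ax/lat/z [ 0.33 -0.16 -1.41]
```

```bash
python3 - <<'E'
from h import *
LAT=-.4891; f0=np.load("f0.npy"); s=-.264; prev=0
while s<-.252:
    s+=.0005; manip.move_l(P(s,LAT,.0790),.02); manip.dwell(.06); F=rep(round(s,4),f0)
    if F<-6: break
manip.dwell(.5); rep("held",f0); print(s)
E
```

```text
-0.2635 16.9 sl [-263.53 -489.08   78.97] F ax/lat/z [ 0.31 -0.09 -0.45]
-0.263 17.21 sl [-263.03 -489.08   78.99] F ax/lat/z [ 0.03  0.03 -1.21]
-0.2625 17.52 sl [-262.46 -489.09   78.98] F ax/lat/z [ 0.27 -0.1  -1.42]
-0.262 17.82 sl [-261.97 -489.09   79.  ] F ax/lat/z [ 1.06  0.35 -1.58]
-0.2615 18.13 sl [-261.44 -489.1    78.98] F ax/lat/z [-0.25  0.32 -1.52]
-0.261 18.44 sl [-261.13 -489.1    79.02] F ax/lat/z [-2.75 -0.15 -2.62]
-0.2605 18.75 sl [-261.12 -489.15   79.16] F ax/lat/z [-7.61 -0.48 -2.62]
held 19.25 sl [-261.11 -489.17   79.14] F ax/lat/z [-7.3   0.46 -2.2 ]
-0.2605
```

```bash
python3 - <<'E'
from h import *
LAT=-.4891
manip.move_l(P(-.345,LAT,.0790),.06); manip.move_l(P(-.37,LAT,.14),.15)
q=kin.solve_ik(P(-.37,LAT,.14),down(YAW-np.pi));print(q.round(2))
manip.movep(P(-.37,LAT,.14),down(YAW-np.pi)); manip.move_l(P(-.345,LAT,.079),.12); manip.move_l(P(-.285,LAT,.079),.06,force_limit=6); manip.dwell(.3)
s=readout.state(); f0=s["contact_force"]; print(s["orientation"],down(YAW-np.pi))
rep("pre",f0); x=-.285; lim=-9
while x<-.268:
    x+=.0004; manip.move_l(P(x,LAT,.0790),.02); manip.dwell(.05); F=rep(round(x,4),f0)
    if F<lim: break
    if F<-4: manip.dwell(.0)
for _ in range(4): manip.dwell(.3); rep("held",f0)
d=vision.get_image("wrist");np.savez("w6.npz",**d);save(d,"w6")
E
```

```text
[0.05 0.29 1.5  0.   1.36 2.37]
[ 2.92392837e+00 -1.14886859e+00 -9.44226889e-05] [ 2.92408489e+00 -1.14862177e+00 -7.03327988e-17]
pre 26.31 sl [-285.15 -489.07   78.93] F ax/lat/z [0. 0. 0.]
-0.2846 26.61 sl [-284.57 -489.11   79.  ] F ax/lat/z [-0.5   1.09 -0.75]
-0.2842 26.91 sl [-284.19 -489.12   79.03] F ax/lat/z [-1.09  2.01  0.35]
-0.2838 27.21 sl [-283.79 -489.1    79.  ] F ax/lat/z [-0.04  0.49 -0.67]
-0.2834 27.51 sl [-283.38 -489.08   78.97] F ax/lat/z [0.17 0.65 0.12]
-0.283 27.81 sl [-282.98 -489.13   79.03] F ax/lat/z [-1.32  1.11  0.43]
-0.2826 28.11 sl [-282.56 -489.12   79.  ] F ax/lat/z [-0.19  0.71 -0.28]
-0.2822 28.41 sl [-282.2  -489.09   79.  ] F ax/lat/z [-0.2   0.71 -0.21]
-0.2818 28.71 sl [-281.8  -489.11   79.01] F ax/lat/z [0.23 0.02 0.14]
-0.2814 29.01 sl [-281.39 -489.09   78.99] F ax/lat/z [ 0.03  0.99 -0.56]
-0.281 29.31 sl [-280.99 -489.09   79.  ] F ax/lat/z [-0.33  0.99 -0.01]
-0.2806 29.61 sl [-280.59 -489.11   79.  ] F ax/lat/z [-1.1   0.93 -0.56]
-0.2802 29.91 sl [-280.18 -489.08   78.98] F ax/lat/z [-0.8   0.49 -0.  ]
-0.2798 30.21 sl [-279.8  -
[... 235 characters left out ...]
] F ax/lat/z [-0.34  0.83 -0.17]
-0.2782 31.41 sl [-278.2  -489.09   78.99] F ax/lat/z [-0.51  0.68  0.13]
-0.2778 31.71 sl [-277.87 -489.12   79.04] F ax/lat/z [-1.95  0.61  0.03]
-0.2774 32.01 sl [-277.83 -489.15   79.12] F ax/lat/z [-6.7   0.86 -0.72]
-0.277 32.31 sl [-277.77 -489.16   79.2 ] F ax/lat/z [-8.61  0.86 -0.91]
-0.2766 32.61 sl [-277.77 -489.21   79.31] F ax/lat/z [-12.37   1.28  -0.85]
held 32.91 sl [-277.77 -489.18   79.28] F ax/lat/z [-11.76   0.79  -1.12]
held 33.21 sl [-277.77 -489.2    79.3 ] F ax/lat/z [-12.14   1.55  -1.68]
held 33.51 sl [-277.78 -489.19   79.3 ] F ax/lat/z [-12.27   1.52  -0.7 ]
held 33.81 sl [-277.8  -489.2    79.33] F ax/lat/z [-11.77   1.41  -0.96]
```

```bash
python3 - <<'E'
from h import *
LAT=-.4891; y=1.588; p=np.array([.5327,-.206])
manip.move_l(P(-.345,LAT,.079),.08); manip.move_l(P(-.37,LAT,.2),.15)
manip.movep(np.r_[p,.2],down(y)); manip.move_l(np.r_[p,.065],.12); manip.dwell(.3)
f0=readout.state()["contact_force"]
h=manip.move_l(np.r_[p,.0455],.015,force_limit=5); manip.dwell(.2)
s=readout.state();print(s["time_s"],h,s["tool_pos"].round(4),(s["contact_force"]-f0).round(2),s["wrist_torque"].round(3))
d=vision.get_image("wrist");save(d,"w7")
E
```

```text
41.3083 True [ 0.5328 -0.206   0.0464] [0.09 0.08 7.84] [-0.025 -0.093 -0.056]
```

View pics/w7.png

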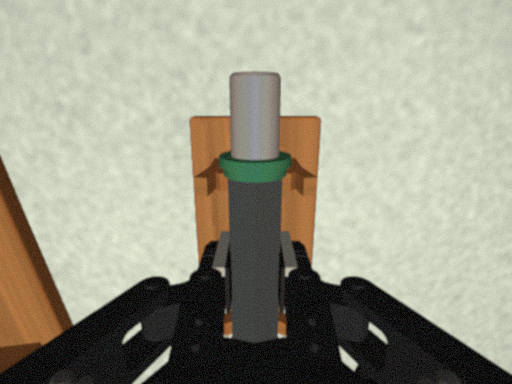

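The gauge has seated: TCP height is 0.0464, as at the grasp, with about no side force. The gauge is centred over the stand (column 255) with the green collar just beyond the saddle. I'll release, retreat and check.

```bash
python3 - <<'E'
from h import *
y=1.588; u=np.array([np.cos(y),np.sin(y)]); p=np.array([.5327,-.206])
claw.ungrasp(); manip.dwell(.2); manip.move_l(np.r_[p,.15],.1); manip.move_l(np.r_[p-u*.04,.19],.15); manip.dwell(.3)
d=vision.get_image("wrist");np.savez("w8.npz",**d);save(d,"w8");s=readout.state();print(s["time_s"],s["contact_force"].round(2),s["opening"])
c,r=rays(d,[[256,78],[256,120],[256,150]]);Z=d["z_map"][[78,120,150],256];print((c+r*Z[:,None]).round(4))
E
```

```text
44.2667 [ 0.22 -0.38  0.68] 0.9995546551238098
[[ 0.5315 -0.1562  0.0617]
 [ 0.5322 -0.1889  0.0596]
 [ 0.5326 -0.2135  0.0611]]
```

View pics/w8.png

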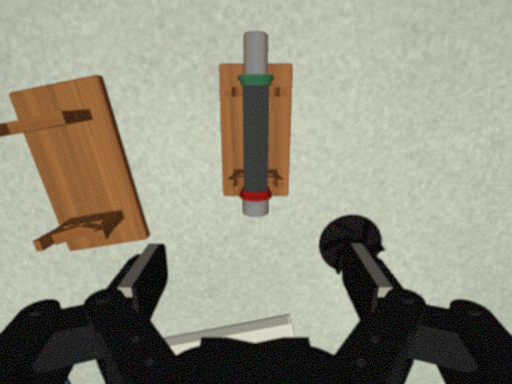

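The gauge lies in its notches as at the start (columns 243–270, rows 30–215). The gripper is open and clear, and the impeller has not moved.

```bash
python3 -c "
from plant import workorder
print(workorder.job_done())"
```

```text
the job is handed in; nothing more can be done
None
```

I handed the job in at about 44 s: the go end went fully home (collar pressed with about 7 N), the no-go end did not enter (about 12 N held for over 1 s), and the gauge is back in its stand and released; no verdict was returned.

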